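# Tuck the cork coaster under the holder's press arm

## Task

Put the loose cork coaster back in the coaster holder: slide it in lengthwise from the open end, under the red upturned toe of the holder's press arm and squarely on top of the cork coasters already there, all the way back to the stop, and let go so that the arm holds it down. Leave the blue coaster where it lies.

Things in the scene. Friction and masses are not known exactly. Their poses are not given: they have to be found in the camera images.
- cork_coaster_center (a point): Loose cork coaster, light brown, 110 x 60 x 12 mm (its x, y, z), 35 to 70 g, flat on the worktop. Point: its centre; x along its length, z up; both ends alike. Grip it across the 60 mm width, 25 to 35 mm from the centre towards the end that stays outside, to keep the fingers off the holder's toe, and with the fingers no lower than its underside, to keep them off the pile.
- holder: Fixed coaster holder: dark base, x -62 to 95, y +-44 mm; on it a fixed pile of two cork coasters 110 x 60 mm, top 30 mm up. Origin: on the worktop under the pile's centre; +x is the way in (open end at -x), z up. Steel stop, 40 mm high, face at x = 58 mm; no side guides. Home: coaster centre at x = 0 to 3, y = 0, 36 mm up, length along x. Arm hinge at x = 85 mm, 56 mm up.
- press (a joint): Press arm's angle, rad: 0 = down, grows as its front rises (to 0.9), 0.2 on one more coaster. Sprung shut with about 2 N. It bears at holder x = 35 mm, 1 mm above the bare pile; ahead of that a red toe (y +-25 mm) slopes up to a lip at x = -3 mm, 28 mm above the pile (47 mm with a coaster home). A coaster pushed in 1 to 5 mm above the pile lifts the slippery arm by itself with a few N.
- blue_coaster_center (a point): The blue glazed coaster, 110 x 60 x 12 mm, lying flat on the worktop; to be left alone. This point is its centre.

How it is judged:
At the end, for the whole second after the job is handed in: The cork coaster lies flat on the pile (centre 32 to 40 mm up), its centre within 15 mm across, at most 15 mm short of and 10 mm past the pile's centre, turned under 0.2 rad, tilted under 0.1 rad; the arm rests on it (0.14 to 0.27 rad); the blue coaster is within 30 mm of its start (x of cork_coaster_center in the frame of holder between -0.015 and 0.01 m and y of cork_coaster_center in the frame of holder between -0.015 and 0.015 m and z of cork_coaster_center in the frame of holder between 0.032 and 0.04 m and angle between the x axis of cork_coaster_center and the x axis of holder, either way round below 0.2 rad and angle between cork_coaster_center's own z axis and vertical below 0.1 rad and value of joint press between 0.14 and 0.27 rad and distance of blue_coaster_center from where it was at the start of the episode below 0.03 m); the robot touches nothing.
It fails at once if the blue coaster is shifted by more than 30 mm or lifted (distance of blue_coaster_center from where it was at the start of the episode above 0.03 m).
It also fails if it takes over 45 s, if anything falls off the work surface, if the arm or the gripper's body presses on something with over 40 N, if the wrist force passes 120 N, or if a joint passes its speed limit or range.

## Robot

A 7-joint arm with a two-finger parallel gripper is mounted at the origin on a cart in front of the work surface, level with it; the furniture and walls round the work are solid. World frame = base frame: x ahead of the robot, y to its left, z up, the work surface at z = 0. Lengths are in m, angles in rad, forces in N, time in s.
With the tool pointing down it reaches from about 0.4 to 0.85 m from the base axis. Payload 4.5 kg.
Tool frame: the origin (TCP) lies midway between the tips of the shut fingers; the grasp point (between the pads) lies 19 mm behind it; z points along the fingers, y is the line along which they close (so a half turn about z gives the same grasp; the last joint's range is limited). The gripper opens to 85 mm and grips with 20 to 120 N. Pads are 22 mm wide; open, the fingers measure 114 mm over their backs; the gripper's body (76 mm by 85 mm) begins 54 mm behind the grasp point. The pads swing forward as they close: fully open they stand 13 mm farther back than shut.
Start: joints at [-1.149, 0.689, -0.195, 1.565, 0.157, 0.902, -0.215], TCP at [0.236, 0.579, 0.231] pointing down, gripper open.
Joint ranges: [-3.01, 3.01], [-0.46, 2.08], [-1.47, 1.51], [0.13, 2.56], [-1, 4.14], [0.04, 2.09], [-2.66, 2.66]. Speed limits (rad/s): [2.57, 2.57, 3.14, 3.14, 3.14, 3.14, 3.14].

## Interface

Orientations are given as a unit quaternion [x, y, z, w].
In Python, from station import manip, vision, job gives the robot as it stands.
- The arm moves only by the tool drive_tool, never from a script. Its argument "plan" is a list of rows, each an object with "slide": the shift along the tool's x, y, z in m, a list of three; "twist": the turn, a rotation vector about the tool's x, y, z in rad, a list of three; "fingers": the finger opening in m, from 0 to 0.0854. In form: [{"slide": [dx, dy, dz], "twist": [wx, wy, wz], "fingers": fingers}, ...]. A call has 1 to 12 rows; each row is the pose to reach, as a shift and turn from the pose commanded when the call began, along the tool's axes at that moment; what a row does not reach only later rows make up. A row lasts 1/10 s, in which the tool goes at most 50 mm and 8.59 degrees, less where a joint would pass 70% of its speed; a pose out of reach is approached as far as the arm can. A call with a gripper value outside its range is refused whole. The fingers move at their own pace and stop on an object; "squeeze" is the grip in N (left out, the last holds). Time passes only in rows, so rows that repeat a pose let the fingers close. It gives the time, the measured TCP pose, the force, the opening and the grip force at its end, in the units of the state.
- manip.state(): the state, without advancing time (a new reading comes with each control period).
- vision.camera(name): name is "side" or "top" or "wrist"; returns the picture (384x512x3 uint8, red, green, blue); there is no depth.
- vision.calibration(name): a dict with "K" (3x3 intrinsics, pixels), "k1" (the pictures are not rectified: a ray, as slopes to the right and down, at radius r is drawn at 1 + k1 r^2 times it, then the intrinsics apply), "R" (3x3) and "t" (3): a world point X has camera coordinates R X + t. Camera axes: x right, y down, z forward; pixel columns grow to the right and rows downward; lengths in m; the calibration is good to about 2 mm. A picture is of the moment at which its call begins: read the wrist's pose just before it. calibration takes no time and is no camera call; for the wrist camera it gives the pose at the moment of the call.
- job.close_job(): hands the job in; it is judged then, once.
Trained networks look in the newest picture that a camera, given by its name, has taken for a name from the list of things; names that differ only in an ending like _2 or _b are one class to them, and where a whole thing is asked for, a point or a joint stands for the part that bears it (a point fixed in the world has none). Each returns a list of dicts, best first, with "p" (0 to 1); they miss things now and then, are a little off and sometimes report something else, mostly with a low value. They report only what shows in the picture. A call takes as long as a camera call.
- vision.look_for(thing, camera): "at" ([row, column] in pixels, amid what is visible of it).
- vision.spot_point(thing, camera): "at" ([row, column] in pixels: a listed point, or the origin of a listed thing).
The state is a dict: "time": time; "q": joint angles; "qd": joint speeds; "joint_torque": joint torques, N m; "tcp_pos": TCP position; "tool_rot": TCP orientation; "force": force on the tool from outside, world axes, zero at the start; "moment": the same for the moment, N m; "grip_width": finger opening in m; "gripper_force": force on a finger pad.
Only numpy, scipy, OpenCV 4.12 (cv2) and the standard library are available. Lean on these libraries where they do the work, as an engineer would, in place of code of your own. Each camera call takes 0.05 s, during which the arm holds its last target. There are 200 camera calls.

## Working session

There is one attempt and no reset: what is moved stays moved. The work goes in short steps, Python scripts to look and compute and a tool call to move; the robot and the scene stay as the last step left them, time stands still between calls to the robot, and variables do not carry over. Pictures are saved under pics/ and viewed, at most 10 in all, crops included, and the job is handed in when it is done.

Besides the shell and the picture viewer there is one more tool, called after "Call:" as name(argument=value, ...), one argument or row to a line, values as JSON. drive_tool: Moves the arm, as the interface text tells. Its arguments: {"type":"object","properties":{"plan":{"type":"array"},"squeeze":{"type":"number"}},"required":["plan"]}

```bash
mkdir -p pics; cat > h.py <<'E'
import numpy as np, cv2
from station import manip, vision, job
from scipy.spatial.transform import Rotation as Ro
def ray(name,at,cal=None):
    c=cal or vision.calibration(name); K=np.array(c["K"]);k=c["k1"]
    d=np.array([(at[1]-K[0,2])/K[0,0],(at[0]-K[1,2])/K[1,1]]); u=d.copy()
    for _ in range(30): u=d/(1+k*(u@u))
    R=np.array(c["R"]);t=np.array(c["t"])
    o=-R.T@t; v=R.T@np.array([u[0],u[1],1]); return o,v
def onz(name,at,z,cal=None):
    o,v=ray(name,at,cal); return o+v*(z-o[2])/v[2]
def proj(name,X,cal=None):
    c=cal or vision.calibration(name); K=np.array(c["K"])
    p=np.array(c["R"])@X+np.array(c["t"]); u=p[:2]/p[2]; u=u*(1+c["k1"]*(u@u))
    return np.array([K[1,1]*u[1]+K[1,2],K[0,0]*u[0]+K[0,2]])
def save(im,f,s=1): cv2.imwrite(f,cv2.resize(im[:,:,::-1],None,fx=s,fy=s))
E
python3 - <<'E'
from h import *
ims=[]
for n in ["top","side"]:
    im=vision.camera(n); ims.append(im); save(im,f"pics/{n}0.png",1.5)
    for th,z in [("cork_coaster_center",.006),("holder",0),("blue_coaster_center",.006)]:
        for r in vision.spot_point(th,n)[:2]: print(n,th,np.round(r["at"]),round(r["p"],2),onz(n,r["at"],z).round(3))
s=manip.state(); print(s["tcp_pos"],s["tool_rot"],s["time"])
E
```

```text
top holder [213. 308.] 0.76 [0.507 0.05  0.   ]
top blue_coaster_center [220. 230.] 0.84 [0.453 0.246 0.006]
side holder [229. 200.] 0.86 [0.513 0.063 0.   ]
side blue_coaster_center [182. 261.] 0.79 [0.455 0.258 0.006]
[0.23628109 0.57856471 0.23120451] [ 1.92644952e-01  9.81268525e-01 -6.48560851e-05 -2.03994054e-05] 0.4
```

View pics/top0.png

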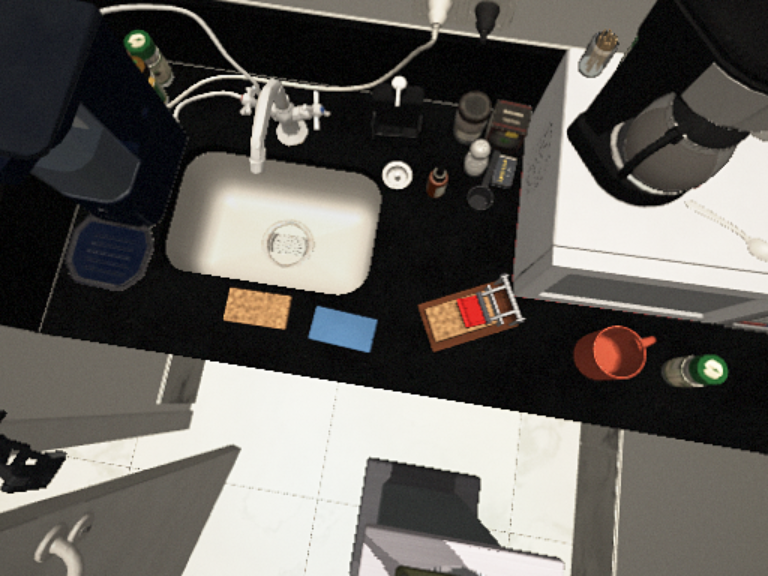

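View pics/side0.png

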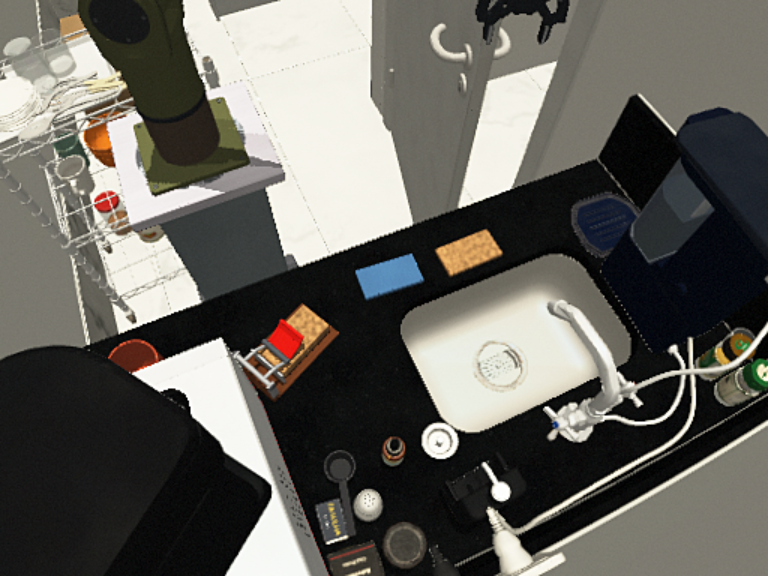

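The top view shows the loose cork at about (257,308), the blue coaster at (343,329) and the holder at (470,315) in the scaled picture, with its open end to the left. The networks missed the cork, so I'll measure it by colour.

```bash
cat >> h.py <<'E'
def blob(name,im,lo,hi,near,z,cal=None,box=70):
    hsv=cv2.cvtColor(im,cv2.COLOR_RGB2HSV); m=cv2.inRange(hsv,np.array(lo),np.array(hi))
    m=cv2.morphologyEx(m,cv2.MORPH_CLOSE,np.ones((3,3),np.uint8)); 
    n,l,st,ce=cv2.connectedComponentsWithStats(m)
    c=[i for i in range(1,n) if st[i,4]>100 and np.hypot(*(ce[i][::-1]-near))<box]
    if not c: return None
    i=max(c,key=lambda i:st[i,4])
    ct,_=cv2.findContours((l==i).astype(np.uint8),cv2.RETR_EXTERNAL,cv2.CHAIN_APPROX_NONE)
    ct=max(ct,key=len)[:,0]
    P=np.array([onz(name,(p[1],p[0]),z,cal)[:2] for p in ct])
    r=cv2.minAreaRect((P*1000).astype(np.float32)); return st[i,4],ce[i][::-1].round(),np.round(cv2.boxPoints(r)).tolist(),np.round(r[0],1),np.round(r[1],1)
CORK=([8,70,90],[22,255,255]);RED=([0,180,100],[5,255,255]);BLUE=([100,100,80],[115,255,255])
E
python3 - <<'E'
from h import *
for n,c,h,b in [("top",(205,171),(215,300),(219,229)),("side",(168,313),(218,208),(184,260))]:
    im=vision.camera(n)
    print(n,"cork",blob(n,im,*CORK,c,.012,box=25)); print("pile",blob(n,im,*CORK,h,.030,box=30)); print("red",blob(n,im,*RED,h,.045,box=40)); print("blue",blob(n,im,*BLUE,b,.012,box=25))
    print("base",blob(n,im,[0,60,25],[22,255,255],h,.012,box=40))
c=manip.state();print(Ro.from_quat(c["tool_rot"]).as_matrix().round(3))
w=vision.calibration("wrist");print(np.array(w["R"]).round(3),(-np.array(w["R"]).T@w["t"]).round(3))
E
```

```text
top cork (np.int32(952), array([205., 171.]), [[438.0, 459.0], [439.0, 349.0], [498.0, 350.0], [497.0, 460.0]], array([467.9, 404.7]), array([ 59.2, 110.3]))
pile (np.int32(1243), array([213., 304.]), [[440.0, 93.0], [504.0, -36.0], [580.0, 1.0], [515.0, 131.0]], array([509.7,  47.2]), array([ 84. , 145.1]))
red (np.int32(270), array([207., 314.]), [[485.0, 48.0], [500.0, 16.0], [546.0, 38.0], [531.0, 69.0]], array([515.3,  42.7]), array([51. , 34.6]))
blue (np.int32(969), array([219., 228.]), [[422.0, 199.0], [481.0, 195.0], [489.0, 305.0], [430.0, 309.0]], array([455.6, 251.8]), array([110.3,  59. ]))
base (np.int32(1843), array([211., 310.]), [[440.0, 93.0], [510.0, -47.0], [589.0, -8.0], [519.0, 132.0]], array([514.5,  42.4]), array([ 88.4, 156.8]))
side cork (np.int32(784), array([168., 312.]), [[439.0, 458.0], [442.0, 348.0], [503.0, 349.0], [501.0, 460.0]], array([471.4, 403.7]), array([ 61.5, 110.8]))
pile (np.int32(944), array([229., 201.]), [[458.0, 91.0], [518.0, -31.0], [592.0, 6.0], [532.0, 128.0]], array([525.1,  48.3]), array([ 82.6, 136.2]))
red (np.int32(346), array([226., 190.]), [[477.0, 50.0], [496.0, 12.0], [549.0, 38.0], [531.0, 76.0]], array([513.1,  44.1]), array([59.7, 42. ]))
blue (np.int32(835), array([184., 259.]), [[426.0, 199.0], [486.0, 194.0], [494.0, 303.0], [433.0, 307.0]], array([459.8, 250.7]), array([108.6,  60.9]))
base (np.int32(1788), array([232., 194.]), [[442.0, 89.0], [514.0, -55.0], [598.0, -13.0], [526.0, 131.0]], array([519.6,  37.7]), array([ 93.9, 161.2]))
[[-0.926  0.378 -0.   ]
 [ 0.378  0.926 -0.   ]
 [ 0.    -0.    -1.   ]]
[[ 0.378  0.926 -0.   ]
 [ 0.886 -0.362  0.289]
 [ 0.267 -0.109 -0.957]] [0.169 0.606 0.375]
```

Call:
drive_tool(
  plan=[
    {"slide":[-0.271,-0.046,0.1],"twist":[0,0,1.166],"fingers":0.0854},
    {"slide":[-0.271,-0.046,0.1],"twist":[0,0,1.166],"fingers":0.0854},
    {"slide":[-0.271,-0.046,0.1],"twist":[0,0,1.166],"fingers":0.0854},
    {"slide":[-0.271,-0.046,0.1],"twist":[0,0,1.166],"fingers":0.0854},
    {"slide":[-0.271,-0.046,0.1],"twist":[0,0,1.166],"fingers":0.0854},
    {"slide":[-0.271,-0.046,0.1],"twist":[0,0,1.166],"fingers":0.0854},
    {"slide":[-0.271,-0.046,0.1],"twist":[0,0,1.166],"fingers":0.0854},
    {"slide":[-0.271,-0.046,0.1],"twist":[0,0,1.166],"fingers":0.0854},
    {"slide":[-0.271,-0.046,0.1],"twist":[0,0,1.166],"fingers":0.0854},
    {"slide":[-0.271,-0.046,0.1],"twist":[0,0,1.166],"fingers":0.0854},
    {"slide":[-0.271,-0.046,0.1],"twist":[0,0,1.166],"fingers":0.0854},
  ],
)

```text
time: 1.6
tcp_pos: [0.4695, 0.434, 0.1315]
tool_rot: [0.7, 0.714, 0.0, -0.0]
force: [-0.2, -0.1, -0.2]
grip_width: 0.0849
gripper_force: 0.0
```

```bash
python3 - <<'E'
from h import *
s=manip.state(); print(s["time"],s["tcp_pos"].round(4) if hasattr(s["tcp_pos"],"round") else s["tcp_pos"]);print(Ro.from_quat(s["tool_rot"]).as_matrix().round(3))
cal=vision.calibration("wrist"); im=vision.camera("wrist"); save(im,"pics/w1.png",1.5)
print(proj("wrist",np.array([.469,.404,.012]),cal))
print(blob("wrist",im,*CORK,proj("wrist",np.array([.469,.404,.012]),cal),.012,cal,box=150))
E
```

```text
1.6 [0.4695 0.434  0.1315]
[[-0.02   1.    -0.   ]
 [ 1.     0.02   0.001]
 [ 0.001 -0.    -1.   ]]
[212.71529152 250.74142555]
(np.int32(5455), array([210., 249.]), [[438.0, 460.0], [439.0, 350.0], [498.0, 351.0], [497.0, 460.0]], array([468.2, 405.2]), array([ 59. , 109.4]))
```

View pics/w1.png

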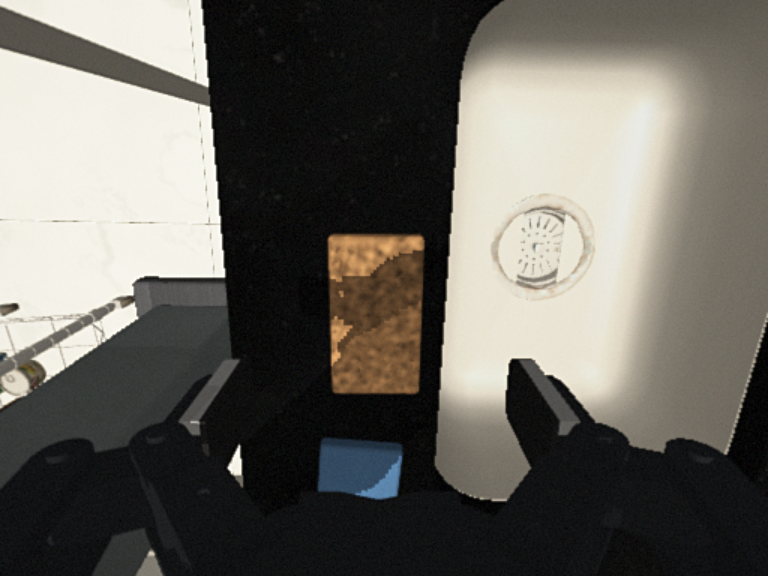

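The cork is at (0.468, 0.405) with its length along world y, which agrees with both other cameras. I'll descend and grip.

Call:
drive_tool(
  plan=[
    {"slide":[0.001,-0.0015,0.05],"twist":[0,0,0],"fingers":0.0854},
    {"slide":[0.001,-0.0015,0.09],"twist":[0,0,0],"fingers":0.0854},
    {"slide":[0.001,-0.0015,0.115],"twist":[0,0,0],"fingers":0.0854},
    {"slide":[0.001,-0.0015,0.133],"twist":[0,0,0],"fingers":0.0854},
    {"slide":[0.001,-0.0015,0.133],"twist":[0,0,0],"fingers":0.0854},
    {"slide":[0.001,-0.0015,0.133],"twist":[0,0,0],"fingers":0.04},
    {"slide":[0.001,-0.0015,0.133],"twist":[0,0,0],"fingers":0.04},
    {"slide":[0.001,-0.0015,0.133],"twist":[0,0,0],"fingers":0.04},
    {"slide":[0.001,-0.0015,0.133],"twist":[0,0,0],"fingers":0.04},
    {"slide":[0.001,-0.0015,0.133],"twist":[0,0,0],"fingers":0.04},
    {"slide":[0.001,-0.0015,0.133],"twist":[0,0,0],"fingers":0.04},
    {"slide":[0.001,-0.0015,0.133],"twist":[0,0,0],"fingers":0.04},
  ],
  squeeze=50,
)

```text
time: 2.85
tcp_pos: [0.4696, 0.4357, 0.0004]
tool_rot: [0.701, 0.713, 0.002, 0.0]
force: [-1.1, 0.1, 6.6]
grip_width: 0.0583
gripper_force: 54.1
```

Call:
drive_tool(
  plan=[
    {"slide":[0,0,-0.04],"twist":[0,0,0],"fingers":0.04},
    {"slide":[0,0,-0.08],"twist":[0,0,0],"fingers":0.04},
    {"slide":[-0.03,-0.003,-0.12],"twist":[0,0,-0.06],"fingers":0.04},
    {"slide":[-0.065,-0.006,-0.15],"twist":[0,0,-0.12],"fingers":0.04},
    {"slide":[-0.1,-0.01,-0.16],"twist":[0,0,-0.18],"fingers":0.04},
    {"slide":[-0.14,-0.013,-0.16],"twist":[0,0,-0.25],"fingers":0.04},
    {"slide":[-0.18,-0.017,-0.16],"twist":[0,0,-0.32],"fingers":0.04},
    {"slide":[-0.22,-0.021,-0.16],"twist":[0,0,-0.39],"fingers":0.04},
    {"slide":[-0.25,-0.024,-0.16],"twist":[0,0,-0.447],"fingers":0.04},
    {"slide":[-0.264,-0.025,-0.16],"twist":[0,0,-0.447],"fingers":0.04},
    {"slide":[-0.264,-0.025,-0.16],"twist":[0,0,-0.447],"fingers":0.04},
    {"slide":[-0.264,-0.025,-0.16],"twist":[0,0,-0.447],"fingers":0.04},
  ],
)

```text
time: 4.05
tcp_pos: [0.4485, 0.172, 0.1586]
tool_rot: [0.525, 0.851, 0.001, 0.0]
force: [0.1, 0.6, -1.3]
grip_width: 0.0583
gripper_force: 54.2
```

```bash
python3 - <<'E'
from h import *
s=manip.state(); print(s["time"],np.round(s["tcp_pos"],4),s["grip_width"],s["gripper_force"]);R=Ro.from_quat(s["tool_rot"]).as_matrix();print(R.round(3))
cal=vision.calibration("wrist"); im=vision.camera("wrist"); save(im,"pics/w2.png",1.5)
h=vision.spot_point("holder","wrist"); print([(r["at"],r["p"],onz("wrist",r["at"],0,cal).round(3)) for r in h[:2]])
d=np.array([.4475,-.894]);n=np.array([.894,.4475]);o=np.array([.508,.055])
for x,y,z in [(0,0,.03),(-55,30,.03),(-55,-30,.03),(-62,44,.006),(-62,-44,.006)]:
    X=o+d*x/1e3+n*y/1e3; print(x,y,proj("wrist",np.array([*X,z]),cal).round()*1.5)
t=vision.camera("top"); c=vision.calibration("top")
save(np.vstack([t[150:270,230:390].repeat(3,0).repeat(3,1)]),"pics/t2.png")
E
```

```text
4.05 [0.4485 0.172  0.1586] 0.05827672294528656 54.17333722114563
[[-0.448  0.894  0.002]
 [ 0.894  0.448  0.002]
 [ 0.001  0.002 -1.   ]]
[]
0 0 [442.5 379.5]
-55 30 [376.5 421.5]
-55 -30 [376.5 336. ]
-62 44 [352.5 438. ]
-62 -44 [352.5 319.5]
```

View pics/w2.png

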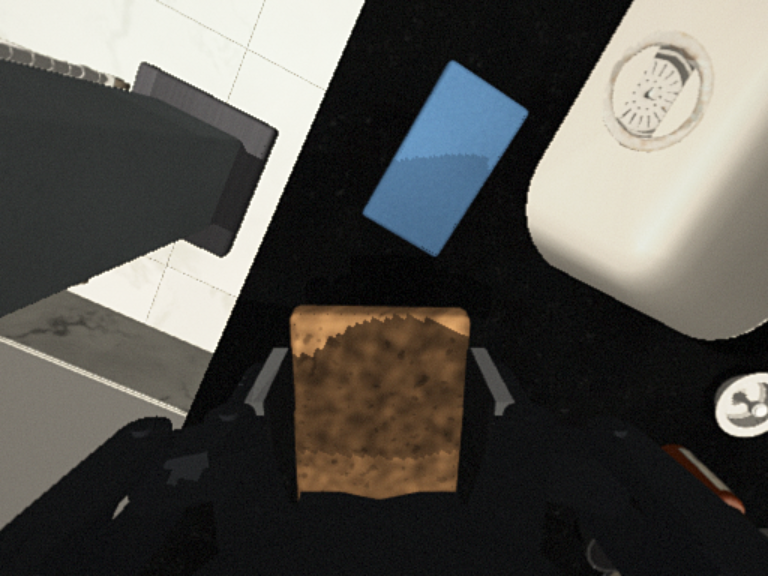

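View pics/t2.png

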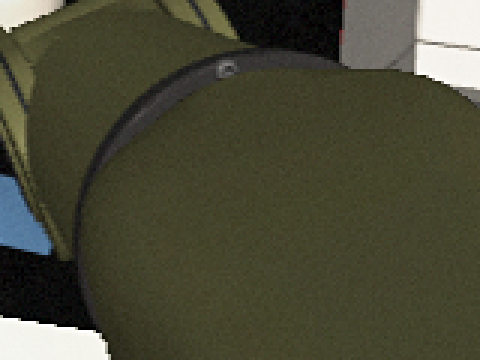

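The coaster is held squarely, and the blue one is undisturbed. The holder is hidden from the wrist and top cameras now, so I'll check my holder estimate against the initial pictures and look from the side.

```bash
python3 - <<'E'
from h import *
cal=vision.calibration("wrist"); 
for px in [(306,291),(306,470),(490,298),(490,458)]: 
    X=onz("wrist",(px[0]/1.5,px[1]/1.5),.170,cal); R=Ro.from_quat(manip.state()["tool_rot"]).as_matrix(); print("tool frame",((R.T@(X-manip.state()["tcp_pos"]))*1000).round(1))
out=[]
side=vision.camera("side")
d=np.array([.447,-.8945]);n=np.array([.8945,.447])
for nm,im,o in [("top",cv2.resize(cv2.imread("pics/top0.png"),(512,384),interpolation=cv2.INTER_AREA),(.507,.057)),("side",cv2.resize(cv2.imread("pics/side0.png"),(512,384),interpolation=cv2.INTER_AREA),(.507,.057)),("side",side[:,:,::-1].copy(),(.507,.057))]:
    o=np.array(o)
    def P(x,y,z): return proj(nm,np.array([*(o+d*x/1e3+n*y/1e3),z/1e3]))
    c=P(0,0,30).astype(int)-[45,60]
    S=5 if len(out)<2 else 3
    w=cv2.resize(im[c[0]:c[0]+80,c[1]:c[1]+120] if S==5 else im[c[0]-30:c[0]+100,c[1]-40:c[1]+160],None,fx=S,fy=S,interpolation=cv2.INTER_CUBIC)
    if S==5:
      for pts,col in [([(-62,44,6),(-62,-44,6),(95,-44,6),(95,44,6)],(255,255,0)),([(-55,30,30),(-55,-30,30),(55,-30,30),(55,30,30)],(0,255,0))]:
        q=np.array([(P(*p)-c)[::-1]*S+S/2 for p in pts]).astype(np.int32); cv2.polylines(w,[q],True,col,1)
    out.append(w)
cv2.imwrite("pics/fit.png",np.vstack([out[0],out[1]])[:800,:600]) ; cv2.imwrite("pics/side2.png",out[2])
a=np.hstack([cv2.resize(out[0],None,fx=.66,fy=.66),cv2.resize(out[1],None,fx=.66,fy=.66)]); cv2.imwrite("pics/fit.png",a); print(a.shape)
E
```

```text
tool frame [ 25.8 -28.  -11.7]
tool frame [ 25.8  30.  -11.6]
tool frame [-46.9 -29.7 -11.8]
tool frame [-46.9  29.9 -11.7]
(264, 792, 3)
```

View pics/fit.png

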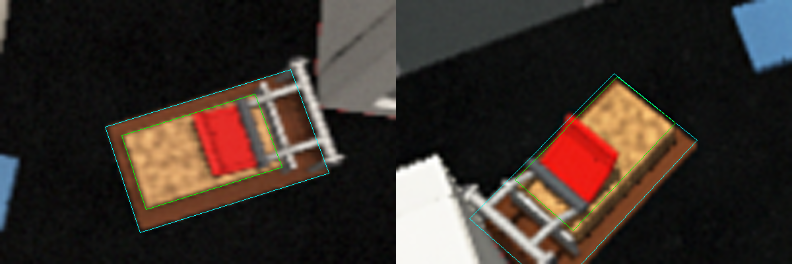

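View pics/side2.png

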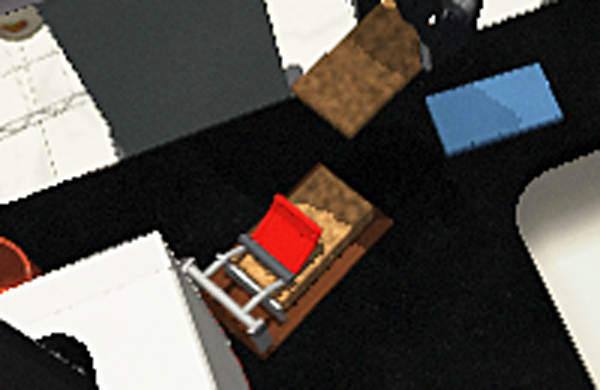

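Call:
drive_tool(
  plan=[
    {"slide":[0,0.002,0.04],"twist":[0,0,0],"fingers":0.04},
    {"slide":[0,0.002,0.08],"twist":[0,0,0],"fingers":0.04},
    {"slide":[0,0.002,0.105],"twist":[0,0,0],"fingers":0.04},
    {"slide":[0,0.002,0.118],"twist":[0,0,0],"fingers":0.04},
    {"slide":[0,0.002,0.124],"twist":[0,0,0],"fingers":0.04},
    {"slide":[0,0.002,0.124],"twist":[0,0,0],"fingers":0.04},
    {"slide":[0,0.002,0.124],"twist":[0,0,0],"fingers":0.04},
  ],
)

```text
time: 4.95
tcp_pos: [0.45, 0.1716, 0.0348]
tool_rot: [0.525, 0.851, 0.001, 0.0]
force: [-0.5, 0.1, -1.2]
grip_width: 0.0586
gripper_force: 54.1
```

```bash
python3 - <<'E'
from h import *
s=manip.state(); print(s["time"],np.round(s["tcp_pos"],4),np.round(s["force"],1))
im=vision.camera("side"); save(im[130:290,150:350],"pics/s3.png",3)
E
```

```text
4.95 [0.45   0.1716 0.0348] [-0.5  0.1 -1.2]
```

View pics/s3.png

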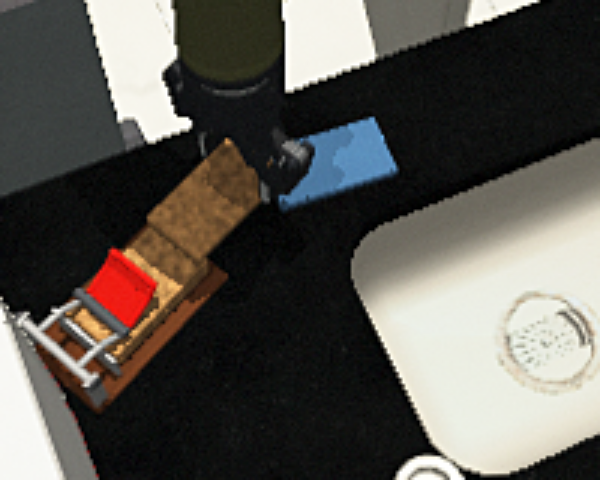

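The coaster is over the pile's open end, in line with it and about 4 mm above it. Sliding it in.

Call:
drive_tool(
  plan=[
    {"slide":[-0.01,0.0005,0.001],"twist":[0,0,0],"fingers":0.04},
    {"slide":[-0.02,0.0005,0.001],"twist":[0,0,0],"fingers":0.04},
    {"slide":[-0.03,0.0005,0.001],"twist":[0,0,0],"fingers":0.04},
    {"slide":[-0.038,0.0005,0.001],"twist":[0,0,0],"fingers":0.04},
    {"slide":[-0.046,0.0005,0.001],"twist":[0,0,0],"fingers":0.04},
    {"slide":[-0.054,0.0005,0.001],"twist":[0,0,0],"fingers":0.04},
    {"slide":[-0.062,0.0005,0.001],"twist":[0,0,0],"fingers":0.04},
    {"slide":[-0.07,0.0005,0.001],"twist":[0,0,0],"fingers":0.04},
    {"slide":[-0.077,0.0005,0.001],"twist":[0,0,0],"fingers":0.04},
    {"slide":[-0.084,0.0005,0.001],"twist":[0,0,0],"fingers":0.04},
    {"slide":[-0.084,0.0005,0.001],"twist":[0,0,0],"fingers":0.04},
  ],
)

```text
time: 6.1
tcp_pos: [0.4885, 0.0941, 0.0333]
tool_rot: [0.527, 0.85, -0.0, 0.001]
force: [0.3, -0.9, -2.4]
grip_width: 0.0581
gripper_force: 54.2
```

```bash
python3 - <<'E'
from h import *
s=manip.state(); print(s["time"],np.round(s["tcp_pos"],4),np.round(s["force"],1),np.round(s["moment"],2))
im=vision.camera("side"); save(im[170:290,130:290],"pics/s4.png",4)
E
```

```text
6.1 [0.4885 0.0941 0.0333] [ 0.3 -0.9 -2.4] [ 0.05 -0.01  0.01]
```

View pics/s4.png

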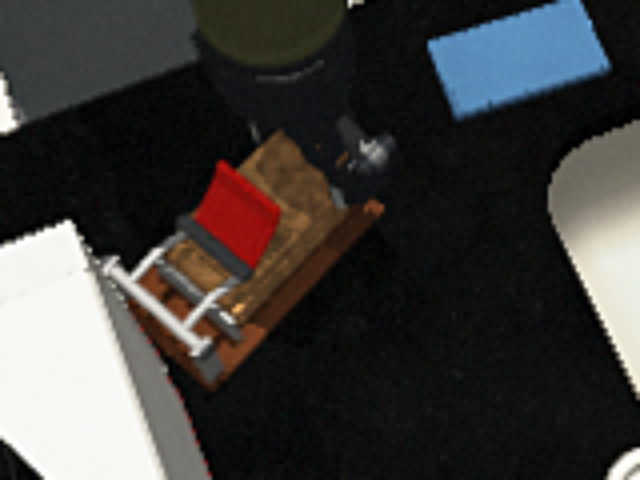

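The front is under the toe and the arm is raised. About 14 mm remain, so I'll creep to the stop.

Call:
drive_tool(
  plan=[
    {"slide":[-0.004,0,0],"twist":[0,0,0],"fingers":0.04},
    {"slide":[-0.007,0,0],"twist":[0,0,0],"fingers":0.04},
    {"slide":[-0.01,0,0],"twist":[0,0,0],"fingers":0.04},
    {"slide":[-0.012,0,0],"twist":[0,0,0],"fingers":0.04},
    {"slide":[-0.014,0,0],"twist":[0,0,0],"fingers":0.04},
    {"slide":[-0.014,0,0],"twist":[0,0,0],"fingers":0.04},
  ],
)

```text
time: 6.75
tcp_pos: [0.4941, 0.0831, 0.0333]
tool_rot: [0.526, 0.851, -0.0, 0.0]
force: [0.1, 0.1, -3.1]
grip_width: 0.0583
gripper_force: 54.2
```

Call:
drive_tool(
  plan=[
    {"slide":[-0.001,0,0],"twist":[0,0,0],"fingers":0.04},
    {"slide":[-0.002,0,0],"twist":[0,0,0],"fingers":0.04},
    {"slide":[-0.003,0,0],"twist":[0,0,0],"fingers":0.04},
    {"slide":[-0.003,0,0],"twist":[0,0,0],"fingers":0.04},
  ],
)

```text
time: 7.15
tcp_pos: [0.4954, 0.0808, 0.0333]
tool_rot: [0.526, 0.851, 0.0, 0.0]
force: [0.6, 0.6, -1.9]
grip_width: 0.058
gripper_force: 54.2
```

Call:
drive_tool(
  plan=[
    {"slide":[-0.001,0,0],"twist":[0,0,0],"fingers":0.04},
    {"slide":[-0.002,0,0],"twist":[0,0,0],"fingers":0.04},
    {"slide":[-0.003,0,0],"twist":[0,0,0],"fingers":0.04},
    {"slide":[-0.004,0,0],"twist":[0,0,0],"fingers":0.04},
    {"slide":[-0.004,0,0],"twist":[0,0,0],"fingers":0.04},
  ],
)

```text
time: 7.65
tcp_pos: [0.4951, 0.0803, 0.0331]
tool_rot: [0.524, 0.852, 0.001, -0.002]
force: [-5.2, 7.4, -1.7]
grip_width: 0.0584
gripper_force: 54.3
```

It has met the stop, with about 9 N back along the holder. I'll ease off, lower it onto the pile and release.

Call:
drive_tool(
  plan=[
    {"slide":[0.0035,0,0.001],"twist":[0,0,0],"fingers":0.04},
    {"slide":[0.0035,0,0.002],"twist":[0,0,0],"fingers":0.04},
    {"slide":[0.0035,0,0.003],"twist":[0,0,0],"fingers":0.04},
    {"slide":[0.0035,0,0.003],"twist":[0,0,0],"fingers":0.04},
  ],
)

```text
time: 8.05
tcp_pos: [0.4954, 0.0808, 0.0305]
tool_rot: [0.525, 0.851, 0.0, -0.0]
force: [-2.5, 3.1, 1.5]
grip_width: 0.0585
gripper_force: 54.5
```

Call:
drive_tool(
  plan=[
    {"slide":[0,0,0],"twist":[0,0,0],"fingers":0.0854},
    {"slide":[0,0,0],"twist":[0,0,0],"fingers":0.0854},
    {"slide":[0,0,0],"twist":[0,0,0],"fingers":0.0854},
    {"slide":[0,0,0],"twist":[0,0,0],"fingers":0.0854},
    {"slide":[0,0,0],"twist":[0,0,0],"fingers":0.0854},
    {"slide":[0.01,0,0],"twist":[0,0,0],"fingers":0.0854},
    {"slide":[0.03,0,-0.005],"twist":[0,0,0],"fingers":0.0854},
    {"slide":[0.055,0,-0.015],"twist":[0,0,0],"fingers":0.0854},
    {"slide":[0.08,0,-0.04],"twist":[0,0,0],"fingers":0.0854},
    {"slide":[0.1,0,-0.08],"twist":[0,0,0],"fingers":0.0854},
    {"slide":[0.12,0,-0.12],"twist":[0,0,0],"fingers":0.0854},
    {"slide":[0.15,0,-0.16],"twist":[0,0,0],"fingers":0.0854},
  ],
)

```text
time: 9.25
tcp_pos: [0.4274, 0.2148, 0.1917]
tool_rot: [0.526, 0.85, -0.0, -0.0]
force: [0.8, 0.8, -0.7]
grip_width: 0.0857
gripper_force: 0.0
```

Call:
drive_tool(
  plan=[
    {"slide":[0.04,0,-0.02],"twist":[0,0,0],"fingers":0.0854},
    {"slide":[0.08,0,-0.02],"twist":[0,0,0],"fingers":0.0854},
    {"slide":[0.12,0,-0.02],"twist":[0,0,0],"fingers":0.0854},
    {"slide":[0.16,0,-0.02],"twist":[0,0,0],"fingers":0.0854},
    {"slide":[0.2,0,-0.02],"twist":[0,0,0],"fingers":0.0854},
    {"slide":[0.2,0,-0.02],"twist":[0,0,0],"fingers":0.0854},
  ],
)

```text
time: 9.85
tcp_pos: [0.3336, 0.4006, 0.2103]
tool_rot: [0.521, 0.854, 0.002, -0.002]
force: [0.3, -1.0, -0.5]
grip_width: 0.0857
gripper_force: 0.0
```

```bash
python3 - <<'E'
from h import *
s=manip.state(); print(s["time"],np.round(s["tcp_pos"],3),np.round(s["force"],1))
a=vision.camera("side")[170:290,130:290]; t=vision.camera("top")
save(np.hstack([a,t[150:270,230:390]]),"pics/end.png",2.5)
for n,h in [("top",(213,300)),("side",(218,208))]:
    r=vision.spot_point("cork_coaster_center",n)[:2]; print([(x["at"],x["p"],onz(n,x["at"],.036)) for x in r]); print(blob(n,vision.camera(n),*BLUE,[(219,229),(184,260)][n=="side"],.012,box=25))
E
```

```text
9.85 [0.334 0.401 0.21 ] [ 0.3 -1.  -0.5]
[([206.1, 310.3], 0.6, array([0.51829785, 0.04972541, 0.036     ]))]
(np.int32(970), array([219., 228.]), [[422.0, 199.0], [481.0, 195.0], [489.0, 305.0], [430.0, 309.0]], array([455.6, 251.8]), array([110.3,  59. ]))
[([223.8, 191.9], 0.85, array([0.50764479, 0.04930947, 0.036     ]))]
(np.int32(835), array([184., 259.]), [[426.0, 199.0], [486.0, 194.0], [494.0, 303.0], [433.0, 307.0]], array([459.8, 250.7]), array([108.6,  60.9]))
```

View pics/end.png

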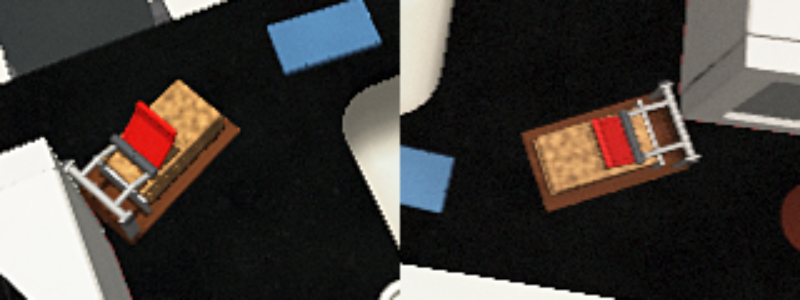

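The coaster lies squarely on the pile at the stop, with the arm resting on it. The blue one has not moved and the gripper is clear.

```bash
python3 -c "
from station import job; print(job.close_job())"
```

```text
the job is handed in; nothing more can be done
None
```

I slid the cork coaster in under the toe to the stop and released it; the final pictures show it squarely on the pile under the press arm, with the blue coaster unmoved, and I handed the job in at about 10 s (no verdict was shown).

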